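Take the lid bracket off a germination box and hang it over the drying rail

ROBOT

A 6-joint arm with a two-finger parallel gripper is mounted at the origin on the work surface. World frame = base frame: x ahead of the robot, y to its left, z up, the work surface at z = 0. Lengths are in m, angles in rad, forces in N, time in s.
With the tool pointing down it reaches from about 0.325 to 0.85 m from the base axis. Payload 15.5 kg.
Tool frame: the origin (TCP) lies at the very end of the fingers, on their centre line; the grasp point (between the pads) lies 19 mm behind it (robot.hold_point_z is the distance from the TCP to the grasp point, in m); z points along the fingers, y is the line along which they close (so a half turn about z gives the same grasp; the last joint's range is limited). The gripper opens to 91 mm and grips with 3 to 60 N. Pads are 32 mm wide; open, the fingers measure 118 mm over their backs; the gripper's body (76 mm by 178 mm) begins 60 mm behind the grasp point.
Start: joints at [-1.26, 0.494, 1.345, -0, 1.302, -0.096], TCP at [0.247, -0.574, 0.214] pointing down, gripper open.
Joint ranges: [-2.91, 2.91], [-0.82, 2.16], [0.22, 2.67], [-1.22, 4.37], [0.12, 2.79], [-3.08, 3.08]. Speed limits (rad/s): [1.89, 1.89, 2.57, 3.01, 3.01, 3.01].

INTERFACE

Orientations are given as [roll, pitch, yaw] about the fixed x, y, z axes, in that order (R = Rz(yaw) Ry(pitch) Rx(roll)).
In Python, from bench import telemetry, vision, job, robot gives the robot as it stands.
- The arm moves only by the tool servo_tool, never from a script. Its argument "steps" is a list that holds one entry, the list of rows, each a list of 7 numbers: the shift along the tool's x, y, z each as a share of 0.2 m, from -1 to 1, then the turn, a rotation vector about the tool's x, y, z each as a share of 360 degrees, from -1 to 1, then the opening, from 0 (shut) to 1 (fully open). In form: [[[dx, dy, dz, wx, wy, wz, gripper], ...]]. A call has 1 to 12 rows; each row is the pose to reach, as a shift and turn from the pose commanded when the call began, along the tool's axes at that moment, turning the shorter way round; what a row does not reach only later rows make up. A row lasts 1/8 s, in which the tool goes at most 62.5 mm and 10.7 degrees, less where a joint would pass 70% of its speed; a pose out of reach is approached as far as the arm can. A call with a number of a shift or a turn outside -1 to 1 is refused whole. A call with a gripper value outside its range is refused whole. The fingers move at their own pace and stop on an object; "force" is the grip in N (left out, the last holds). Time passes only in rows, so rows that repeat a pose let the fingers close. It gives the time, the measured TCP pose, the force, the opening and the grip force at its end, in the units of the state.
- telemetry.state(): the state, without advancing time (a new reading comes with each control period).
- vision.get_image(name): name is "side" or "top" or "wrist"; returns the picture (480x640x3 uint8, red, green, blue); there is no depth.
- vision.calibration(name): a dict with "vertical_fov" (degrees; the focal length in pixels is half the picture's height over the tangent of half this angle, whatever the lens; pixels are square), "cx", "cy" (the principal point, pixels), "world_from_camera" (4x4, takes a point from camera to world coordinates). Camera axes: x right, y up, looking along -z (the intrinsics and any distortion apply to the point x, -y, -z); pixel columns grow to the right and rows downward; lengths in m; the calibration is good to about 2 mm. A picture is of the moment at which its call begins: read the wrist's pose just before it. calibration takes no time and is no camera call; for the wrist camera it gives the pose at the moment of the call.
- job.sign_off(): hands the job in; it is judged then, once.
The state is a dict: "time": time; "joint_pos": joint angles; "qd": joint speeds; "joint_torque": joint torques, N m; "eef_pos": TCP position; "tool_rot": TCP orientation; "contact_force": force on the tool from outside, world axes, zero at the start; "moment": the same for the moment, N m; "width": opening from 0.0 (shut) to 1.0 (fully open); "grasp_force": force on a finger pad.
Only numpy, scipy, OpenCV 4.12 (cv2) and the standard library are available. Lean on these libraries where they do the work, as an engineer would, in place of code of your own. Each camera call takes 0.05 s, during which the arm holds its last target. There are 200 camera calls.

TASK

Lift the U-shaped lid bracket off the slim germination box, stand it upright on the open bench and let go of it; then hang it astride the drying rail, with its crown resting on the tube and one leg hanging straight down each side, beside the bracket that already hangs there. Leave the slim box, the hanging bracket and the other things on the bench where they are.

Things in the scene. Friction and masses are not known exactly. Their poses are not given: they have to be found in the camera images.
- bracket: the lid bracket to move: black plastic inverted U, 60 mm across the legs (its y) x 30 wide (its x) x 69 high: crown 14 mm thick, legs 7 thick and 55 long, 46 clear between them. Origin midway between the feet at foot level, z up to the crown. At the start it sits on the slim box, legs down both its sides, feet 10 mm above the bench
- bracket_seat (a point): centre of the underside of the lid bracket's crown, 55 mm above its feet, axes as the bracket's: the face that rests on the rail
- box: loose slim clear box, white lid, 140 mm (its x) x 42 (its y), lid top at 65, 0.55 kg. Two white ribs, 6 thick, 56 across, at x = +-20, run up its sides and over the lid to 79: the bracket sits between them with 2 mm play, crown flush with their tops, so only its legs' outer faces (60 apart along y, 2 proud of the ribs) can be gripped. Origin under its centre
- rail: fixed drying rail: level steel tube, 38 mm diameter, 300 long along its y, top at 130, posts 290 apart, foot 130 x 320 x 8. An upright white splash board, 320 long, 160 high, runs along its -x side, its face 36.5 from the tube's axis: a bracket on the tube clears it by some 5 mm, too little for a finger. Origin under the tube's middle, at bench level
- rail_top (a point): middle of the tube's top line, 130 mm above the bench, axes as the rail's
- spare: second bracket, the same as the lid bracket (origin at foot level), loose, hanging astride the tube 80 to 100 mm from its middle towards the rail's -y end; stays there
- square_box: bystander: closed square clear box, 115 x 115 x 54 mm, origin under its centre
- bottle: bystander: white bottle, 50 mm diameter, 110 mm high, origin under its centre
- spatula: bystander: small spatula lying on the bench, 190 mm long, origin under its middle

How it is judged:
On the way:
1. the lid bracket is off the box and stands upright on the bench, let go of (height (world z) of bracket below 0.005 m and angle between bracket's own z axis and vertical below 0.15 rad and horizontal distance between bracket and box above 0.06 m and contact force between bracket and the fingers below 0.05 N and linear speed of bracket below 0.03 m/s), for 0.2 s.
At the end, for the whole second after the job is handed in: Lid bracket still and let go of astride the tube between its posts: crown on the tube within 6 mm in height and 10 mm across, upright within 0.25 rad, square within 0.3 rad; slim box standing within 40 mm of its start; other bracket still hung within 25 mm of its start (x of bracket_seat in the frame of rail_top between -0.01 and 0.01 m and y of bracket_seat in the frame of rail_top between -0.14 and 0.14 m and z of bracket_seat in the frame of rail_top between -0.006 and 0.006 m and angle between bracket's own z axis and vertical below 0.25 rad and angle between the y axis of bracket and the x axis of rail, either way round below 0.3 rad and linear speed of bracket below 0.03 m/s and angle between box's own z axis and vertical below 0.1 rad and distance of box from where it was at the start of the episode below 0.04 m and x of spare_seat in the frame of rail_top between -0.01 and 0.01 m and z of spare_seat in the frame of rail_top between -0.006 and 0.006 m and distance of spare from where it was at the start of the episode below 0.025 m); the robot touches nothing.
It fails at once if the slim box is dragged more than 40 mm or tipped (distance of box from where it was at the start of the episode above 0.04 m or angle between box's own z axis and vertical above 0.35 rad).
It fails at once if the hanging bracket is pushed more than 25 mm (distance of spare from where it was at the start of the episode above 0.025 m).
It fails at once if a bystander is pushed more than 30 mm (distance of any of square_box, bottle, spatula from where it was at the start of the episode above 0.03 m).
It also fails if it takes over 72 s, if anything falls off the work surface, if the arm or the gripper's body presses on something with over 40 N, if the wrist force passes 120 N, or if a joint passes its speed limit or range.

## Working session

There is one attempt and no reset: what is moved stays moved. The work goes in short steps, Python scripts to look and compute and a tool call to move; the robot and the scene stay as the last step left them, time stands still between calls to the robot, and variables do not carry over. Pictures are saved under pics/ and viewed, at most 10 in all, crops included, and the job is handed in when it is done.

Besides the shell and the picture viewer there is one more tool, called after "Emit:" as name(argument=value, ...) on one line, values as JSON. servo_tool: Moves the arm, as the interface text tells. Shift numbers are shares of 0.2 m and turn numbers shares of 360 degrees, none past 1 either way. Its arguments: {"type":"object","properties":{"steps":{"type":"array","items":{"type":"array","items":{"type":"array","items":{"type":"number","minimum":-1,"maximum":1}}}},"force":{"type":"number"}},"required":["steps"]}

```bash
mkdir -p pics; python3 - <<'E'
from bench import telemetry, vision, job, robot
import cv2
s=telemetry.state();print({k:s[k] for k in('time','eef_pos','tool_rot','width','joint_pos')},robot.hold_point_z)
for n in('side','top'):
    cv2.imwrite(f'pics/{n}0.png',vision.get_image(n)[:,:,::-1]);c=vision.calibration(n);print(n,c)
E
```

```text
{'time': 0.0, 'eef_pos': array([ 0.24659726, -0.57387039,  0.21332022]), 'tool_rot': array([-3.14034112e+00, -1.32576585e-04,  4.05773851e-01]), 'width': 1.002556807158323, 'joint_pos': array([-1.26051604e+00,  4.94204201e-01,  1.34614584e+00,  1.31097031e-05,
        1.30250108e+00, -9.54971267e-02])} 0.0188
side {'vertical_fov': 49.697241908937464, 'cx': 314.0646524349434, 'cy': 232.59835541277084, 'world_from_camera': array([[-0.89057001,  0.25276085, -0.37814945,  0.21778492],
       [-0.45475297, -0.51162495,  0.72899907,  0.62764286],
       [-0.00920827,  0.82118929,  0.57058159,  0.6533031 ],
       [ 0.        ,  0.        ,  0.        ,  1.        ]])}
top {'vertical_fov': 47.882679918228234, 'cx': 321.27355797777295, 'cy': 242.7678359515978, 'world_from_camera': array([[-0.02010418,  0.99351481, -0.11191131,  0.46973951],
       [-0.99969259, -0.02160026, -0.01217195, -0.05133782],
       [-0.01451033,  0.1116322 ,  0.99364365,  1.05322129],
       [ 0.        ,  0.        ,  0.        ,  1.        ]])}
```

View pics/top0.png

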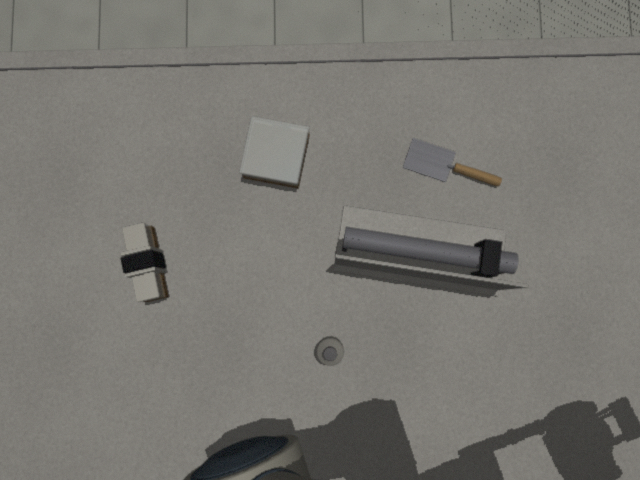

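View pics/side0.png

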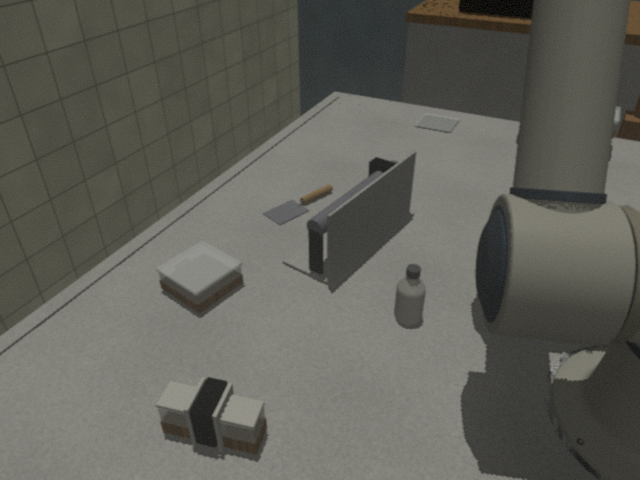

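The top view shows the bracket on the slim box at about (143,262). The rail runs from (345,240) to (517,262) with the spare at (488,258), and the board is on the robot side. I'll enlarge both.

```bash
python3 - <<'E'
import cv2,numpy as np
i=cv2.imread('pics/top0.png')
a=cv2.resize(i[215:310,100:190],None,fx=6,fy=6,interpolation=cv2.INTER_CUBIC)
cv2.imwrite('pics/c1.png',np.clip(a*1.3,0,255).astype('uint8'))
b=cv2.resize(i[195:300,325:535],None,fx=3.8,fy=3.8,interpolation=cv2.INTER_CUBIC)
cv2.imwrite('pics/c2.png',np.clip(b*1.3,0,255).astype('uint8'))
E
```

```text
(no output)
```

View pics/c1.png

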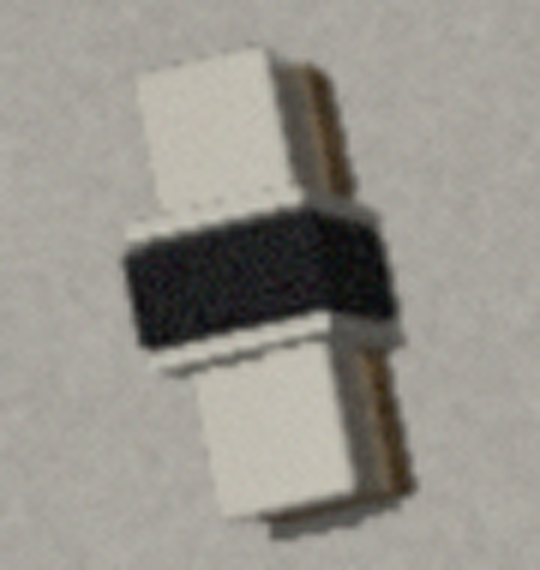

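View pics/c2.png

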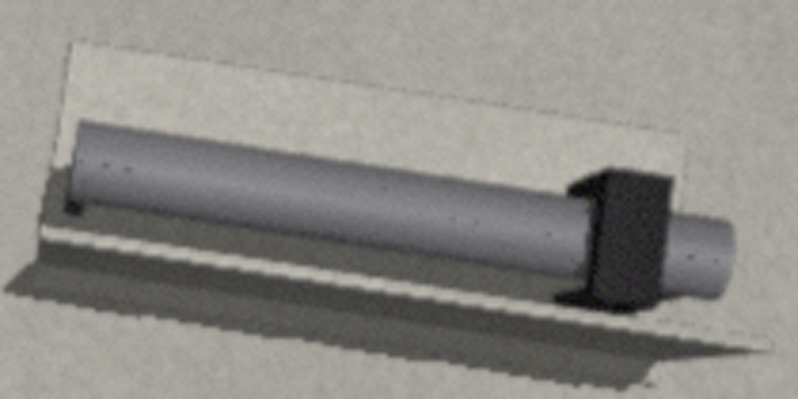

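The crops show crown corners at c1 (125,255), (318,208), (330,318), (150,347) and lid corners at (138,76), (265,50), (357,492), (222,518). In c2 the tube runs from (78,158) to (725,260), the board's top edge from (40,228) to (770,345), and the foot's far edge from (72,42) to (685,133). The spare's crown is at (607,170) to (660,305).

```bash
cat > h.py <<'E'
from bench import telemetry, vision, job, robot
import numpy as np, cv2
from scipy.spatial.transform import Rotation as Ro
def plane(c,px,z,h=480):
    f=h/2/np.tan(np.radians(c['vertical_fov']/2)); T=c['world_from_camera']
    px=np.atleast_2d(px).astype(float)
    d=np.c_[(px[:,0]-c['cx'])/f,-(px[:,1]-c['cy'])/f,-np.ones(len(px))]@T[:3,:3].T
    return T[:3,3]+d*((z-T[2,3])/d[:,2])[:,None]
def proj(c,P,h=480):
    f=h/2/np.tan(np.radians(c['vertical_fov']/2)); T=c['world_from_camera']
    q=(np.atleast_2d(P)-T[:3,3])@T[:3,:3]
    return np.c_[c['cx']-f*q[:,0]/q[:,2],c['cy']+f*q[:,1]/q[:,2]]
E
python3 - <<'E'
from h import *
np.set_printoptions(precision=4,suppress=True)
c=vision.calibration('top')
def m(pts,s,o,z): return plane(c,np.array(pts)/s+o,z)[:,:2]
def sh(n,p):
    d=np.diff(np.r_[p,p[:1]],axis=0); print(n,p.mean(0),'len',np.hypot(*d.T),'ang',np.degrees(np.arctan2(d[:,1],d[:,0])))
o1=np.array([100,215]);o2=np.array([325,195])
sh('lid',m([(138,76),(265,50),(357,492),(222,518)],6,o1,.065))
sh('crown',m([(125,255),(318,208),(330,318),(150,347)],6,o1,.079))
sh('tube',m([(80,122),(735,219),(715,298),(75,197)],3.8,o2,.111))
sh('board',m([(40,228),(770,345)],3.8,o2,.16))
sh('foot',m([(72,42),(685,133)],3.8,o2,.008))
sh('spare',m([(607,170),(672,178),(660,305),(595,305)],3.8,o2,.144))
for n,p in(('boardpts',m([(40,228),(770,345)],3.8,o2,.16)),('footpts',m([(72,42),(685,133)],3.8,o2,.008))):print(n,p)
E
```

```text
lid [0.5525 0.2937] len [0.04   0.1401 0.0418 0.1395] ang [ -79.5537 -167.4584   99.7083   11.8208]
crown [0.5516 0.2932] len [0.06   0.0337 0.055  0.0292] ang [ -77.4283 -172.9601   97.9654   16.2736]
tube [ 0.5592 -0.2297] len [0.3032 0.0377 0.2954 0.035 ] ang [-99.7818 162.601   79.7355  -5.2202]
board [ 0.5207 -0.2204] len [0.3188 0.3188] ang [-100.3704   79.6296]
foot [ 0.6318 -0.2403] len [0.3165 0.3165] ang [-99.8706  80.1294]
spare [ 0.5402 -0.3259] len [0.0288 0.0568 0.0285 0.0603] ang [-98.3729 171.4084  88.8048  -8.0819]
boardpts [[ 0.5494 -0.0636]
 [ 0.492  -0.3772]]
footpts [[ 0.6589 -0.0844]
 [ 0.6046 -0.3962]]
```

Emit:
servo_tool(steps=[[[0.8, -0.85, -0.1, 0, 0, 0, 1], [0.8, -0.85, -0.1, 0, 0, 0, 1], [0.8, -0.85, -0.1, 0, 0, 0, 1], [0.8, -0.85, -0.1, 0, 0, 0, 1], [0.8, -0.85, -0.1, 0, 0, 0, 1], [0.8, -0.85, -0.1, 0, 0, 0, 1], [0.8, -0.85, -0.1, 0, 0, 0, 1], [0.8, -0.85, -0.1, 0, 0, 0, 1]]])

```text
time: 1.1
eef_pos: [0.3263, -0.3556, 0.2337]
tool_rot: [-3.141, 0.0, 0.405]
contact_force: [0.7, 0.4, 0.4]
width: 1.0
grasp_force: 0.0
```

Emit:
servo_tool(steps=[[[0.8, -0.85, 0, 0, 0, 0, 1], [0.8, -0.85, 0, 0, 0, 0, 1], [0.8, -0.85, 0, 0, 0, 0, 1], [0.8, -0.85, 0, 0, 0, 0, 1], [0.8, -0.85, 0, 0, 0, 0, 1], [0.8, -0.85, 0, 0, 0, 0, 1], [0.8, -0.85, 0, 0, 0, 0, 1], [0.8, -0.85, 0, 0, 0, 0, 1]]])

```text
time: 2.1
eef_pos: [0.4063, -0.1364, 0.2339]
tool_rot: [-3.142, 0.0, 0.404]
contact_force: [-0.4, -0.2, 0.5]
width: 1.0
grasp_force: 0.0
```

Emit:
servo_tool(steps=[[[0.8, -0.85, 0, 0, 0, 0, 1], [0.8, -0.85, 0, 0, 0, 0, 1], [0.8, -0.85, 0, 0, 0, 0, 1], [0.8, -0.85, 0, 0, 0, 0, 1], [0.8, -0.85, 0, 0, 0, 0, 1], [0.8, -0.85, 0, 0, 0, 0, 1], [0.8, -0.85, 0, 0, 0, 0, 1], [0.8, -0.85, 0, 0, 0, 0, 1]]])

```text
time: 3.1
eef_pos: [0.4863, 0.0829, 0.234]
tool_rot: [3.142, -0.0, 0.404]
contact_force: [-0.1, -0.9, 0.2]
width: 1.002
grasp_force: 0.0
```

Emit:
servo_tool(steps=[[[0.716, -0.839, 0, 0, 0, 0.031, 1], [0.716, -0.839, 0, 0, 0, 0.031, 1], [0.716, -0.839, 0, 0, 0, 0.031, 1], [0.716, -0.839, 0, 0, 0, 0.031, 1], [0.716, -0.839, 0, 0, 0, 0.031, 1], [0.716, -0.839, 0, 0, 0, 0.031, 1], [0.716, -0.839, 0, 0, 0, 0.031, 1], [0.716, -0.839, 0, 0, 0, 0.031, 1], [0.716, -0.839, 0, 0, 0, 0.031, 1]]])

```text
time: 4.22
eef_pos: [0.5518, 0.294, 0.2341]
tool_rot: [3.142, -0.0, 0.21]
contact_force: [-0.1, -0.2, 0.2]
width: 0.999
grasp_force: 0.0
```

```bash
python3 - <<'E'
from h import *
c=vision.calibration('wrist');i=vision.get_image('wrist')[:,:,::-1].copy()
print(telemetry.state()['eef_pos'],c['world_from_camera'])
P=proj(c,[[.552,.2935,.079]])[0];print(P)
cv2.imwrite('pics/w1.png',i)
E
```

```text
[0.55179424 0.29418312 0.23405458] [[ 2.09271803e-01  9.47864751e-01  2.40328371e-01  6.20208695e-01]
 [-9.77857365e-01  2.02718545e-01  5.19631132e-02  3.07715837e-01]
 [ 5.34985707e-04 -2.45881282e-01  9.69299804e-01  4.04821616e-01]
 [ 0.00000000e+00  0.00000000e+00  0.00000000e+00  1.00000000e+00]]
[315.55053627 221.08718051]
```

View pics/w1.png

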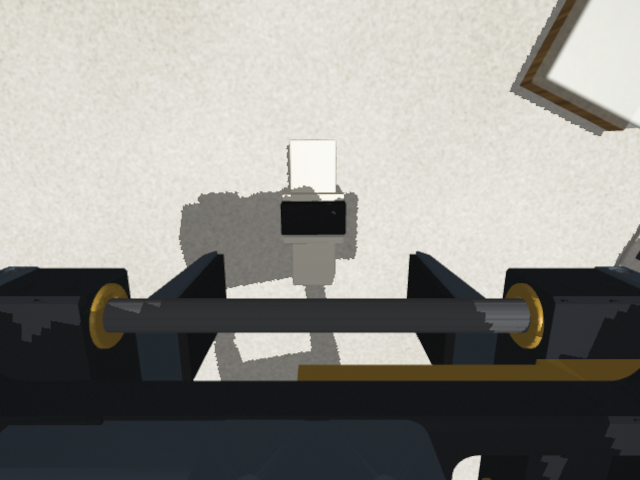

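The crown shows at (281–346, 200–235). It is level in the frame and within 3 px of the prediction of (315.5,221), so the measurement holds. I'll descend and grip.

Emit:
servo_tool(steps=[[[0.008, -0.005, 0.4, 0, 0, 0, 1], [0.008, -0.005, 0.6, 0, 0, 0, 1], [0.008, -0.005, 0.7, 0, 0, 0, 1], [0.008, -0.005, 0.8, 0, 0, 0, 1], [0.008, -0.005, 0.8, 0, 0, 0, 1]]])

```text
time: 4.9
eef_pos: [0.5523, 0.2954, 0.0727]
tool_rot: [3.141, 0.003, 0.211]
contact_force: [0.6, -0.3, -0.2]
width: 0.999
grasp_force: 0.0
```

Emit:
servo_tool(steps=[[[0, 0, 0.1, 0, 0, 0, 1], [0, 0, 0.2, 0, 0, 0, 1], [0, 0, 0.22, 0, 0, 0, 1], [0, 0, 0.22, 0, 0, 0, 0.8], [0, 0, 0.22, 0, 0, 0, 0.7], [0, 0, 0.22, 0, 0, 0, 0.5], [0, 0, 0.22, 0, 0, 0, 0.5], [0, 0, 0.22, 0, 0, 0, 0.5], [0, 0, 0.22, 0, 0, 0, 0.5], [0, 0, 0.22, 0, 0, 0, 0.5], [0, 0, 0.22, 0, 0, 0, 0.5]]], force=15)

```text
time: 6.28
eef_pos: [0.5534, 0.296, 0.0305]
tool_rot: [-3.141, -0.001, 0.211]
contact_force: [-1.1, -0.0, 6.1]
width: 0.655
grasp_force: 15.0
```

Emit:
servo_tool(steps=[[[0, 0, -0.05, 0, 0, 0, 0.5], [0, 0, -0.1, 0, 0, 0, 0.5], [0, 0, -0.2, 0, 0, 0, 0.5], [0, 0, -0.3, 0, 0, 0, 0.5], [0, 0, -0.4, 0, 0, 0, 0.5], [0, 0, -0.5, 0, 0, 0, 0.5], [0, 0, -0.6, 0, 0, 0, 0.5], [0, 0, -0.65, 0, 0, 0, 0.5], [0, 0, -0.65, 0, 0, 0, 0.5]]])

```text
time: 7.4
eef_pos: [0.5533, 0.2959, 0.1606]
tool_rot: [-3.141, -0.001, 0.211]
contact_force: [0.3, 0.4, -1.9]
width: 0.658
grasp_force: 15.0
```

```bash
python3 - <<'E'
from h import *
a=vision.get_image('top')[:,:,::-1];b=vision.get_image('side')[:,:,::-1]
cv2.imwrite('pics/l1.png',np.hstack([cv2.resize(a[190:330,60:230],(400,330)),cv2.resize(b[280:480,80:322],(400,330))]))
E
```

```text
(no output)
```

View pics/l1.png

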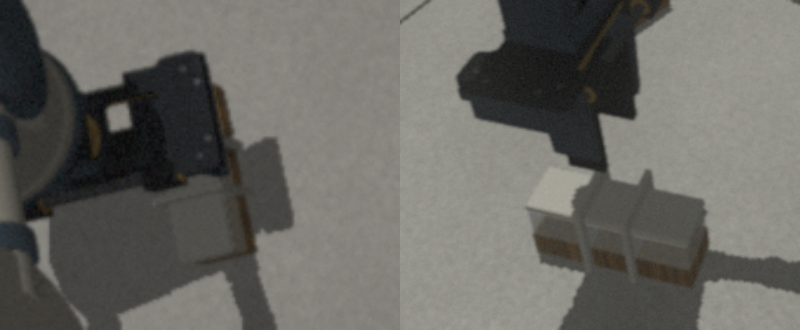

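The box stayed in place and the bracket is in the gripper. I'll carry it to (0.50, 0.12) and turn it to yaw 80°.

Emit:
servo_tool(steps=[[[-0.2, 0.4, 0, 0, 0, -0.02, 0.5], [-0.445, 0.805, 0, 0, 0, -0.05, 0.5], [-0.445, 0.805, 0, 0, 0, -0.075, 0.5], [-0.445, 0.805, 0, 0, 0, -0.1, 0.5], [-0.445, 0.805, 0, 0, 0, -0.125, 0.5], [-0.445, 0.805, 0, 0, 0, -0.15, 0.5], [-0.445, 0.805, 0, 0, 0, -0.17, 0.5], [-0.445, 0.805, 0, 0, 0, -0.189, 0.5], [-0.445, 0.805, 0, 0, 0, -0.189, 0.5], [-0.445, 0.805, 0, 0, 0, -0.189, 0.5], [-0.445, 0.805, 0, 0, 0, -0.189, 0.5], [-0.445, 0.805, 0, 0, 0, -0.189, 0.5]]])

```text
time: 9.0
eef_pos: [0.4998, 0.1198, 0.1599]
tool_rot: [3.142, -0.0, 1.398]
contact_force: [0.4, -0.4, -0.8]
width: 0.653
grasp_force: 15.0
```

Emit:
servo_tool(steps=[[[0, 0, 0.2, 0, 0, 0, 0.5], [0, 0, 0.4, 0, 0, 0, 0.5], [0, 0, 0.55, 0, 0, 0, 0.5], [0, 0, 0.63, 0, 0, 0, 0.5], [0, 0, 0.66, 0, 0, 0, 0.5], [0, 0, 0.68, 0, 0, 0, 0.5], [0, 0, 0.68, 0, 0, 0, 0.5], [0, 0, 0.68, 0, 0, 0, 0.5]]])

```text
time: 10.0
eef_pos: [0.5002, 0.1198, 0.0245]
tool_rot: [3.141, -0.0, 1.399]
contact_force: [0.2, 0.5, -1.6]
width: 0.656
grasp_force: 15.0
```

Emit:
servo_tool(steps=[[[0, 0, 0.008, 0, 0, 0, 0.5], [0, 0, 0.014, 0, 0, 0, 0.5], [0, 0, 0.018, 0, 0, 0, 0.5], [0, 0, 0.02, 0, 0, 0, 0.5], [0, 0, 0.02, 0, 0, 0, 0.5]]])

```text
time: 10.62
eef_pos: [0.4998, 0.1198, 0.0204]
tool_rot: [3.141, -0.0, 1.398]
contact_force: [-3.7, -0.7, 13.2]
width: 0.657
grasp_force: 15.0
```

Emit:
servo_tool(steps=[[[0, 0, -0.005, 0, 0, 0, 0.68], [0, 0, -0.005, 0, 0, 0, 0.72], [0, 0, -0.005, 0, 0, 0, 0.8], [0, 0, -0.005, 0, 0, 0, 0.9], [0, 0, -0.005, 0, 0, 0, 1], [0, 0, -0.005, 0, 0, 0, 1], [0, 0, -0.005, 0, 0, 0, 1], [0, 0, -0.15, 0, 0, 0, 1], [0, 0, -0.3, 0, 0, 0, 1], [0, 0, -0.5, 0, 0, 0, 1], [0, 0, -0.6, 0, 0, 0, 1], [0, 0, -0.6, 0, 0, 0, 1]]])

```text
time: 12.12
eef_pos: [0.5006, 0.1199, 0.1412]
tool_rot: [3.139, -0.001, 1.399]
contact_force: [-0.1, 0.1, -0.1]
width: 0.998
grasp_force: 0.0
```

Emit:
servo_tool(steps=[[[0, 0, 0, 0, 0, 0.025, 1], [0, 0, 0, 0, 0, 0.05, 1], [0, 0, 0, 0, 0, 0.08, 1], [0, 0, 0, 0, 0, 0.11, 1], [0, 0, 0, 0, 0, 0.14, 1], [0, 0, 0, 0, 0, 0.17, 1], [0, 0, 0, 0, 0, 0.2, 1], [0, 0, 0, 0, 0, 0.22, 1], [0, 0, 0, 0, 0, 0.25, 1], [0, 0, 0, 0, 0, 0.25, 1], [0, 0, 0, 0, 0, 0.25, 1], [0, 0, 0, 0, 0, 0.25, 1]]])

```text
time: 13.62
eef_pos: [0.4997, 0.1197, 0.1397]
tool_rot: [3.142, 0.0, -0.17]
contact_force: [0.8, 0.1, -0.3]
width: 0.997
grasp_force: 0.0
```

```bash
python3 - <<'E'
from h import *
b=vision.get_image('side')[:,:,::-1];c=vision.calibration('wrist');w=vision.get_image('wrist')[:,:,::-1]
e=telemetry.state();print(e['eef_pos'],e['tool_rot'],proj(c,[[.5,.12,.069]]),proj(vision.calibration('side'),[[.5,.12,.0],[.5,.12,.069]]))
cv2.imwrite('pics/s1.png',np.hstack([cv2.resize(w,(440,330)),cv2.resize(b[200:470,100:390],(355,330))]))
E
```

```text
[0.49980028 0.11975515 0.13983322] [ 3.14157302e+00  5.72970736e-05 -1.70715587e-01] [[314.69223481 246.81565236]] [[305.24094914 357.91649507]
 [304.40573998 327.76104161]]
```

View pics/s1.png

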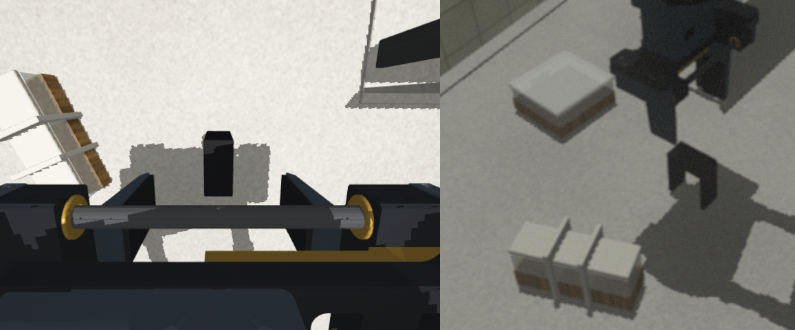

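The bracket stands upright, with the crown at (218,167) in the wrist view against a predicted (216,170). I'll regrip by the crown's end faces.

Emit:
servo_tool(steps=[[[0, 0, 0.2, 0, 0, 0, 0.8], [0, 0, 0.35, 0, 0, 0, 0.7], [0, 0, 0.406, 0, 0, 0, 0.6], [0, 0, 0.406, 0, 0, 0, 0.5], [0, 0, 0.406, 0, 0, 0, 0.42], [0, 0, 0.406, 0, 0, 0, 0.35], [0, 0, 0.406, 0, 0, 0, 0.2], [0, 0, 0.406, 0, 0, 0, 0.2], [0, 0, 0.406, 0, 0, 0, 0.2], [0, 0, 0.406, 0, 0, 0, 0.2], [0, 0, 0.406, 0, 0, 0, 0.2], [0, 0, 0.406, 0, 0, 0, 0.2]]], force=20)

```text
time: 15.22
eef_pos: [0.5003, 0.1198, 0.0594]
tool_rot: [-3.141, -0.001, -0.172]
contact_force: [-0.5, -1.5, 7.9]
width: 0.325
grasp_force: 20.0
```

Emit:
servo_tool(steps=[[[0, 0, -0.05, 0, 0, 0, 0.2], [0, 0, -0.2, 0, 0, 0, 0.2], [0, 0, -0.4, 0, 0, 0, 0.2], [0, 0, -0.6, 0, 0, 0, 0.2], [0, 0, -0.8, 0, 0, 0, 0.2], [0, 0, -0.95, 0, 0, 0, 0.2], [0, 0, -1, 0, 0, 0, 0.2], [0, 0, -1, 0, 0, 0, 0.2], [0, 0, -1, 0, 0, 0, 0.2]]])

```text
time: 16.35
eef_pos: [0.4992, 0.1197, 0.2575]
tool_rot: [3.141, 0.002, -0.172]
contact_force: [0.4, 0.4, -2.3]
width: 0.326
grasp_force: 20.0
```

Emit:
servo_tool(steps=[[[0.1, 0.25, -0.05, 0, 0, 0, 0.2], [0.2, 0.5, -0.05, 0, 0, 0, 0.2], [0.296, 0.76, -0.05, 0, 0, 0, 0.2], [0.296, 0.76, -0.05, 0, 0, 0, 0.2], [0.296, 0.76, -0.05, 0, 0, 0, 0.2]]])

```text
time: 16.98
eef_pos: [0.5315, -0.0399, 0.2677]
tool_rot: [-3.141, 0.002, -0.173]
contact_force: [-1.5, 1.1, -1.3]
width: 0.329
grasp_force: 20.0
```

Emit:
servo_tool(steps=[[[0.1, 0.25, -0.05, 0, 0, 0, 0.2], [0.2, 0.5, -0.05, 0, 0, 0, 0.2], [0.296, 0.76, -0.05, 0, 0, 0, 0.2], [0.296, 0.76, -0.05, 0, 0, 0, 0.2], [0.296, 0.76, -0.05, 0, 0, 0, 0.2], [0.296, 0.76, -0.05, 0, 0, 0, 0.2]]])

```text
time: 17.73
eef_pos: [0.5643, -0.1983, 0.2787]
tool_rot: [-3.141, 0.0, -0.17]
contact_force: [0.2, 0.2, -0.4]
width: 0.327
grasp_force: 20.0
```

```bash
python3 - <<'E'
from h import *
e=telemetry.state();c=vision.calibration('wrist');w=vision.get_image('wrist')[:,:,::-1].copy()
print(e['eef_pos'],e['tool_rot']);np.save('pics/c.npy',c['world_from_camera'])
cv2.imwrite('pics/w2.png',w)
E
```

```text
[ 0.56428055 -0.19832483  0.27865585] [-3.14124055e+00  4.02091157e-04 -1.70399162e-01]
```

View pics/w2.png

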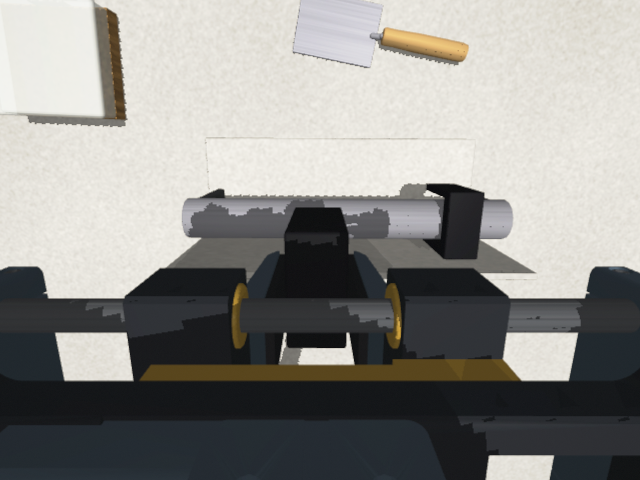

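The tube spans columns 184–511, with its silhouette at rows 198–238, level in the frame. So yaw is matched, and I'll fit the axis position to those rows.

```bash
python3 - <<'E'
from h import *
np.set_printoptions(precision=4,suppress=True)
c=vision.calibration('wrist');e=telemetry.state()['eef_pos']
yaw=-.1705;X=np.array([np.cos(yaw),np.sin(yaw),0]);Y=np.array([-np.sin(yaw),np.cos(yaw),0])
t=np.linspace(0,2*np.pi,200)
for d in np.arange(-.012,.013,.004):
    r=[]
    for y in(-.12,.10):
        A=np.array([e[0],e[1],0])+d*X+y*Y+np.array([0,0,.111])
        P=proj(c,A+.019*(np.cos(t)[:,None]*X+np.sin(t)[:,None]*[0,0,1]))
        r+=[P[:,0].mean(),P[:,1].min(),P[:,1].max()]
    print(round(d,4),np.array(r))
p=plane(c,[(184,218),(511,218)],.120);print([( (q-e)@Y) for q in p])
print('top est', (np.array([.5592,-.2297,0])-e)@X)
E
```

```text
-0.012 [440.4549 211.1496 250.7636 211.0687 211.0624 250.6899]
-0.008 [440.8101 207.0213 246.7522 210.772  206.9323 246.6771]
-0.004 [441.1673 202.8632 242.7232 210.4736 202.7725 242.6465]
0.0 [441.5265 198.6813 238.6713 210.1735 198.5889 238.593 ]
0.004 [441.8878 194.4727 234.5991 209.8717 194.3784 234.5193]
0.008 [442.2511 190.2352 230.5078 209.5681 190.1391 230.4263]
0.012 [442.6166 185.9732 226.393  209.2628 185.8753 226.3099]
[np.float64(0.12168339415664937), np.float64(-0.18135174134894794)]
top est 0.00022467689777373322
```

Emit:
servo_tool(steps=[[[0.002, 0, 0.1, 0, 0, 0, 0.2], [0.002, 0, 0.2, 0, 0, 0, 0.2], [0.002, 0, 0.3, 0, 0, 0, 0.2], [0.002, 0, 0.4, 0, 0, 0, 0.2], [0.002, 0, 0.5, 0, 0, 0, 0.2], [0.002, 0, 0.58, 0, 0, 0, 0.2], [0.002, 0, 0.64, 0, 0, 0, 0.2], [0.002, 0, 0.68, 0, 0, 0, 0.2], [0.002, 0, 0.7, 0, 0, 0, 0.2], [0.002, 0, 0.7, 0, 0, 0, 0.2]]])

```text
time: 19.02
eef_pos: [0.5648, -0.2001, 0.1388]
tool_rot: [3.142, -0.0, -0.172]
contact_force: [0.0, -0.8, -0.9]
width: 0.328
grasp_force: 20.0
```

Emit:
servo_tool(steps=[[[0, 0, 0.008, 0, 0, 0, 0.2], [0, 0, 0.014, 0, 0, 0, 0.2], [0, 0, 0.018, 0, 0, 0, 0.2], [0, 0, 0.02, 0, 0, 0, 0.2], [0, 0, 0.02, 0, 0, 0, 0.2]]])

```text
time: 19.65
eef_pos: [0.5647, -0.2001, 0.1347]
tool_rot: [-3.142, -0.0, -0.172]
contact_force: [0.3, 0.1, -0.3]
width: 0.327
grasp_force: 20.0
```

Emit:
servo_tool(steps=[[[0, 0, 0.003, 0, 0, 0, 0.2], [0, 0, 0.006, 0, 0, 0, 0.2], [0, 0, 0.009, 0, 0, 0, 0.2], [0, 0, 0.009, 0, 0, 0, 0.2]]])

```text
time: 20.15
eef_pos: [0.5649, -0.2002, 0.134]
tool_rot: [3.141, -0.001, -0.172]
contact_force: [-4.9, 1.5, 16.4]
width: 0.328
grasp_force: 20.0
```

The crown is on the tube. I'll release and retreat.

Emit:
servo_tool(steps=[[[0, 0, -0.002, 0, 0, 0, 0.36], [0, 0, -0.002, 0, 0, 0, 0.4], [0, 0, -0.002, 0, 0, 0, 0.5], [0, 0, -0.002, 0, 0, 0, 0.6], [0, 0, -0.002, 0, 0, 0, 0.7], [0, 0, -0.002, 0, 0, 0, 0.7], [0, 0, -0.1, 0, 0, 0, 0.7], [0, 0, -0.25, 0, 0, 0, 0.7], [0, 0, -0.5, 0, 0, 0, 0.7], [0, 0, -0.75, 0, 0, 0, 0.7], [0, 0, -0.75, 0, 0, 0, 0.7], [0, 0, -0.75, 0, 0, 0, 0.7]]])

```text
time: 21.65
eef_pos: [0.5645, -0.2, 0.2825]
tool_rot: [-3.141, 0.0, -0.172]
contact_force: [-0.4, -0.0, -1.8]
width: 0.703
grasp_force: 0.0
```

```bash
python3 - <<'E'
from h import *
b=vision.get_image('side')[:,:,::-1];w=vision.get_image('wrist')[:,:,::-1]
cv2.imwrite('pics/f.png',np.hstack([cv2.resize(w,(440,330)),cv2.resize(b[130:310,240:434],(355,330))]))
E
```

```text
(no output)
```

View pics/f.png

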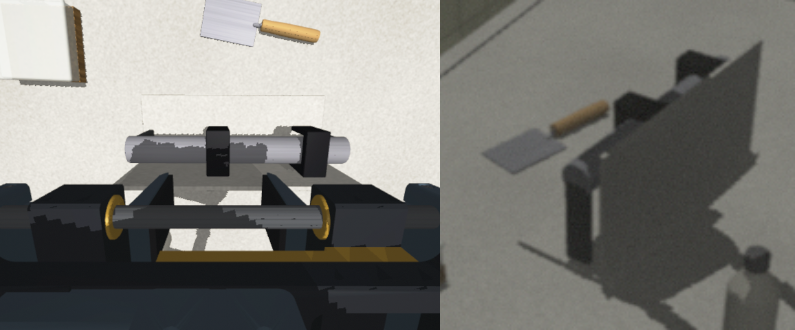

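The final views show the bracket astride the tube at wrist (217,150), upright beside the untouched spare at (315,150), with the gripper clear.

```bash
python3 -c "
from bench import job;print(job.sign_off())"
```

```text
the job is handed in; nothing more can be done
None
```

The lid bracket was stood on the open bench and let go of, then hung astride the drying rail beside the spare; the slim box stayed put when the bracket came off it, the spare looked undisturbed in the last pictures, and I handed the job in at about 22 s (no verdict came back).

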